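# Make up a compression joint: finger-tight, then a quarter turn with the wrench

### The arm

A 6-joint arm with a two-finger parallel gripper is mounted at the origin on the work surface; the furniture and walls round the work are solid. World frame = base frame: x ahead of the robot, y to its left, z up, the work surface at z = 0. Lengths are in mm, angles in rad, forces in N, time in s.
With the tool pointing down it reaches from about 375 to 900 mm from the base axis. Payload 3.1 kg.
Tool frame: the origin (TCP) lies midway between the tips of the shut fingers; the grasp point (between the pads) lies env.grip_depth behind it (env.grip_depth is the distance from the TCP to the grasp point, in mm); z points along the fingers, y is the direction in which the jaws open and shut (so a half turn about z gives the same grasp; the last joint's range is limited). The gripper opens to 85 mm and grips with 20 to 120 N. Pads are 22 mm wide; open, the fingers measure 114 mm over their backs; the gripper's body (76 mm by 85 mm) begins 54 mm behind the grasp point. The pads swing forward as they close: fully open they stand 13 mm farther back than shut.
Start: joints at [1.123, 0.527, 1.433, -0, 1.181, -0.178], TCP at [165.944, 602.544, 231.31] pointing down, gripper open.
Joint ranges: [-3.08, 3.08], [-0.75, 2.2], [0.22, 2.44], [-1.43, 4.57], [0, 2.65], [-2.85, 2.85]. Speed limits (rad/s): [2.79, 2.79, 3.14, 3.14, 3.14, 3.14].

### API

Orientations are given as a unit quaternion [x, y, z, w].
In Python, from cell import env gives the robot as it stands.
- The arm moves only by the shell command python3 -m jog 'ROWS' [FORCE]. ROWS is JSON, a list of rows, each a list of 5 numbers: the gripper command: -1 is shut, 1 is fully open, values between are in proportion, then the shift along the world's x, y, z in m, then the turn about the world's z in rad. In form: [[jaw, x, y, z, yaw], ...]. A call has 1 to 10 rows; each row is the pose to reach, as a shift and turn from the pose commanded when the call began; what a row does not reach only later rows make up. A row lasts 1/10 s, in which the tool goes at most 50 mm and 8.59 degrees, less where a joint would pass 70% of its speed; a pose out of reach is approached as far as the arm can. A call with a gripper value outside its range is refused whole. The fingers move at their own pace and stop on an object; FORCE is the grip in N (left out, the last holds). Time passes only in rows, so rows that repeat a pose let the fingers close. It gives the time, the measured TCP pose, the force and the opening at its end, in the units of the state.
- env.get_obs(): the state, without advancing time (a new reading comes with each control period).
- env.snapshot(name): name is "side" or "top" or "wrist"; returns a dict with "img" (384x512x3 uint8, red, green, blue), "fx", "fy", "cx", "cy" (pixels), "dist" ([k1, k2, p1, p2, k3] as OpenCV has them; the pictures are not rectified), "R" (3x3) and "t" (3): a world point X has camera coordinates R X + t. Camera axes: x right, y down, z forward; pixel columns grow to the right and rows downward; lengths in mm; the calibration is good to about 2 mm. A picture is of the moment at which its call begins. There is no depth.
- env.job_done(): hands the job in, once; it reports no verdict.
Trained networks look in a picture, given as the dict that the camera call returned (one of the last four; its "shot" number tells which), for a name from the list of things; names that differ only in an ending like _2 or _b are one class to them, and where a whole thing is asked for, a point or a joint stands for the part that bears it (a point fixed in the world has none). Each returns a list of dicts, best first, with "conf" (0 to 1); they miss things now and then, are a little off and sometimes report something else, mostly with a low value. They report only what shows in the picture. A call takes as long as a camera call. They do not tell look-alikes from the thing itself.
- env.spot_in(query, picture): "position" ([column, row] in pixels, amid what is visible of it).
- env.regions_of(query, picture): "pixels" (384x512 bool, what is visible of it) and "position" ([column, row] in pixels, amid what is visible of it).
The state is a dict: "clock": time; "q": joint angles; "qvel": joint speeds; "tau": joint torques, N m; "eef_pos": TCP position; "tcp_rot": TCP orientation; "wrist_force": force on the tool from outside, world axes, zero at the start; "ft_torque": the same for the moment, N m; "finger_gap": finger opening in mm.
Only numpy, scipy, OpenCV 4.12 (cv2) and the standard library are available. Lean on these libraries where they do the work, as an engineer would, in place of code of your own. Each camera call takes 0.05 s, during which the arm holds its last target. There are 200 camera calls.

### The job

Run the brass compression nut on the manifold block down clockwise with the fingers until it is just finger-tight, that is until the free running stops and it turns stiff (its red stripe is then in line with the yellow mark), and let go of it. Then use the open-ended wrench, and only the wrench, to tighten the nut a further quarter turn (red stripe at the green mark), take the wrench off without loosening the nut and lay it flat on the worktop well clear of the manifold block. Do not push or topple the shielding pots that stand round the fitting.

Things in the scene. Friction and masses are not known exactly. Their poses are not given: they have to be found in the camera images.
- fitting: Fixed manifold block: base plate 110 x 100 x 8 mm, dark block 80 x 80 mm up to 42 mm, brass neck 30 mm across, the nut, a 10 mm tube stub up to 107 mm; side ports along x to 62 mm from centre, 26 mm up. Origin on the nut's axis at the worktop. On the block's top: yellow mark at its +x (red stripe there = finger-tight), green mark at its -y (quarter turn clockwise on: done).
- nut_center (a point): Centre of the hexagonal brass nut, 82 mm above the worktop, axis upright: 40 mm across flats, 46 mm across corners, 24 mm tall (70 to 94 mm up), free below for 28 mm. Flats face its own +x and every 60 degrees on; red stripe on the +x flat and the top. It does not rise or sink as it turns.
- nut (a joint): Free running of the nut, rad, grows as it is tightened (clockwise seen from above); resistance 0.08 N m. It starts between 0.2 and 1.4; at 2.8 the nut is finger-tight and this value cannot grow further.
- ferrule (a joint): Turn of the nut beyond finger-tight, rad, same direction, 0 at the start. It moves only when joint nut is at 2.8 and is pushed on with over 0.4 N m, and stays where it is left. A quarter turn is 1.57. Turning the nut backwards does not reduce this but loosens joint nut.
- wrench_grip (a point): Centre of the blue ribbed sleeve (74 x 20 x 16 mm) on the handle of the loose open-ended steel wrench (204 mm long, 10 mm thick, about 160 g) that lies flat on the worktop; 8 mm above the wrench's underside. +x along the handle toward the jaw, +z up. The handle ends 55 mm behind this point.
- wrench_jaw (a point): Centre of the wrench's open jaw, 125 mm from the sleeve's centre along +x, 5 mm above the underside: on the nut's axis when the wrench is on the nut. Jaw 42 mm wide between two prongs (faces parallel to x) reaching 17 mm beyond, then flared to 53 mm at 24 mm; open toward +x; throat 26 mm behind; head 68 mm wide. On the nut it has about 0.1 rad of play either way.
- lead_pig_center (a point): Bystander: centre of a grey cast lead pot, 57 mm across, 93 mm tall, standing near the fitting.
- vial_shield_b_center (a point): Bystander: centre of a dark-blue-banded round vial shield, 46 mm across, 102 mm tall, standing near the fitting.
- vial_shield_a_center (a point): Bystander: centre of a plain blue round vial shield, 42 mm across, 89 mm tall, standing near the fitting.
Things that resemble listed ones, but are neither listed nor needed, are in the scene too. Of the things that look like the fitting, the larger one is meant.

How it is judged:
By the outcome, as a careful person would: the job done as asked, in the order asked, and still so for the second after the job is handed in, with the robot touching nothing.
It also fails if it takes over 72 s, if anything falls off the work surface, if the arm or the gripper's body presses on something with over 40 N, if the wrist force passes 120 N, or if a joint passes its speed limit or range.

## Working session

There is one attempt and no reset: what is moved stays moved. The work goes in short steps, Python scripts to look and compute and a shell command to move; the robot and the scene stay as the last step left them, time stands still between calls to the robot, and variables do not carry over. Pictures are saved under pics/ and viewed, about 8 in all and at most 12, crops included, and the job is handed in when it is done.

```bash
ls; mkdir -p pics
cat > h.py <<'E'
import numpy as np,cv2
from cell import env
def K(s): return np.array([[s['fx'],0,s['cx']],[0,s['fy'],s['cy']],[0,0,1.]])
def ray(s,px,z):
    u=cv2.undistortPoints(np.array([[px]],float),K(s),np.array(s['dist'],float))[0,0]
    R=np.array(s['R']);t=np.array(s['t']);c=-R.T@t;d=R.T@np.array([u[0],u[1],1])
    return c+d*(z-c[2])/d[2]
def proj(s,X):
    R=np.array(s['R'],float);t=np.array(s['t'],float)
    return cv2.projectPoints(np.array(X,float).reshape(-1,1,3),cv2.Rodrigues(R)[0],t,K(s),np.array(s['dist'],float))[0][:,0]
def save(s,n,crop=None,f=1):
    im=s['img'][:,:,::-1]
    if crop: im=im[crop[1]:crop[3],crop[0]:crop[2]]
    if f!=1: im=cv2.resize(im,None,fx=f,fy=f,interpolation=cv2.INTER_CUBIC)
    cv2.imwrite('pics/'+n,im)
E
python3 - <<'E'
from h import *
o=env.get_obs();print(o['clock'],o['eef_pos'],o['tcp_rot'],o['finger_gap'],env.grip_depth)
H=dict(fitting=20,nut_center=82,nut=82,wrench_grip=8,wrench_jaw=5,lead_pig_center=46,vial_shield_b_center=51,vial_shield_a_center=45)
P=[]
for n in('top','side'):
    s=env.snapshot(n);P.append(s['img'])
    print(n,-np.array(s['R']).T@s['t'])
    for k,z in H.items():
        print(k,[(round(d['conf'],2),np.round(d['position']).tolist(),np.round(ray(s,d['position'],z)).tolist()[:2]) for d in env.spot_in(k,s)[:4]])
    save(s,n+'0.png',f=1.5)
E
```

```text
pics
0.0 [165.62469719 601.89368099 230.31187345] [ 1.33993793e-01  9.90981534e-01 -1.07012131e-03 -3.42552890e-04] 85.15170192649902 18.700000000000003
top [ 401.55732255   91.84741632 1335.71877699]
fitting [(0.89, [283.0, 210.0], [501.0, 15.0]), (0.61, [182.0, 186.0], [569.0, 300.0])]
nut_center [(0.67, [179.0, 187.0], [559.0, 298.0])]
nut [(0.45, [178.0, 185.0], [565.0, 300.0])]
wrench_grip [(0.76, [361.0, 194.0], [549.0, -207.0])]
wrench_jaw [(0.62, [359.0, 196.0], [545.0, -204.0])]
lead_pig_center [(0.6, [117.0, 206.0], [511.0, 476.0]), (0.5, [178.0, 188.0], [562.0, 306.0])]
vial_shield_b_center [(0.88, [177.0, 140.0], [695.0, 311.0])]
vial_shield_a_center [(0.54, [133.0, 156.0], [653.0, 434.0])]
side [1165.97775806 -641.2146545   755.12220403]
fitting [(0.82, [235.0, 216.0], [505.0, 3.0]), (0.57, [299.0, 182.0], [557.0, 288.0])]
nut_center [(0.4, [302.0, 167.0], [560.0, 300.0])]
nut [(0.63, [306.0, 166.0], [567.0, 314.0]), (0.42, [236.0, 204.0], [525.0, -11.0])]
wrench_grip [(0.69, [194.0, 262.0], [547.0, -214.0])]
wrench_jaw [(0.64, [195.0, 265.0], [552.0, -217.0])]
lead_pig_center [(0.6, [317.0, 156.0], [528.0, 456.0])]
vial_shield_b_center [(0.83, [335.0, 184.0], [688.0, 319.0])]
vial_shield_a_center [(0.58, [337.0, 167.0], [632.0, 429.0])]
```

View pics/top0.png

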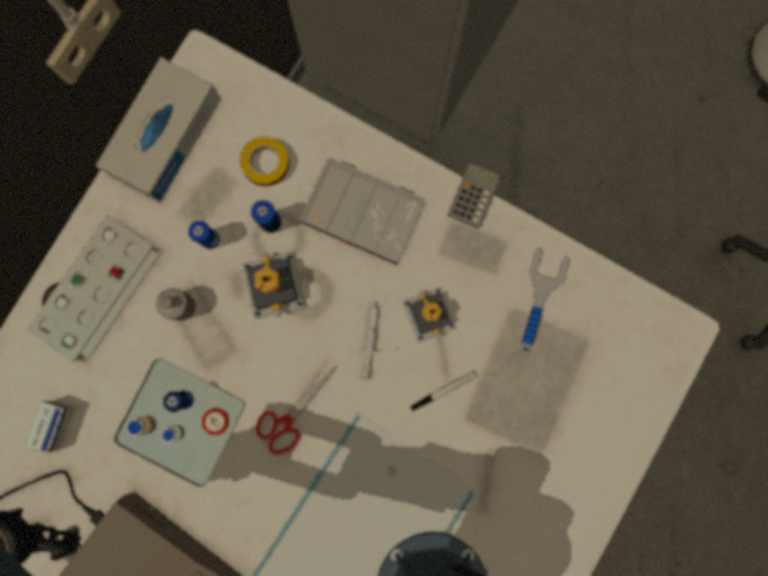

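View pics/side0.png

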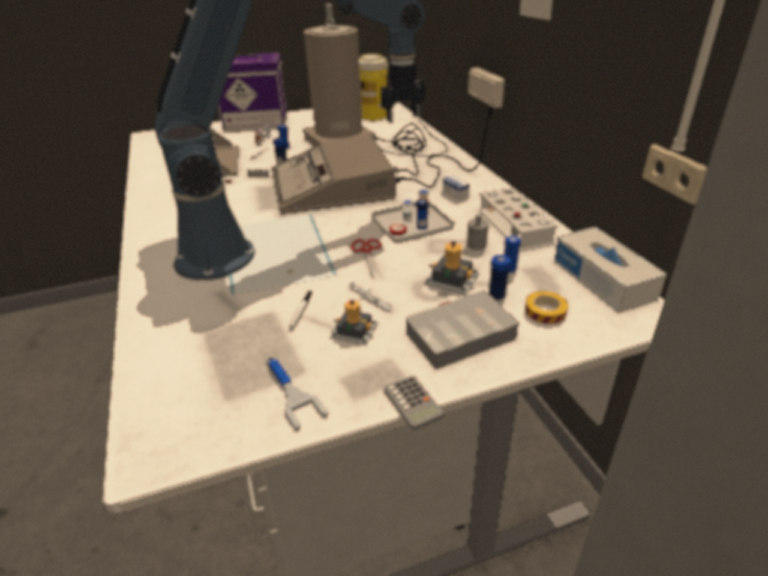

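Top view: the target fitting is the larger one, at (182,190) native px. The wrench has its sleeve at (355,218) and jaw at (366,179). The pots are on the +x/+y side of the fitting. A tall grey apparatus stands near the arm, so I'm locating it before sweeping past it.

Run:
```python
from h import *
s=env.snapshot('side');t=env.snapshot('top')
for p in[(187,137),(263,123),(235,85)]: print('box floor',p,ray(s,p,0).round())
for z in(80,110): print('cyl base',z,ray(s,(227,88),z).round())
b=ray(s,(227,88),100)
for z in(200,250,300,350,400): print(z,proj(s,[[b[0],b[1],z]]).round())
print('cyl top seen at', (221,22))
print('wrench', ray(t,(355,218),8).round(),ray(t,(366,179),5).round())
for p in [(93,335),(147,384),(40,384)]: print('top box',ray(t,p,60).round())
for n in ('wrench_grip','wrench_jaw'):
  for c in(t,s):
    for d in env.regions_of(n,c)[:2]:
        ys,xs=np.nonzero(d['pixels']); print(n,d['conf'],len(xs),xs.min(),xs.max(),ys.min(),ys.max())
```

```text
box floor (187, 137) [-94. 313.   0.]
box floor (263, 123) [ 94. 648.   0.]
box floor (235, 85) [-414.  988.    0.]
cyl base 80 [-248.  753.   80.]
cyl base 110 [-186.  691.  110.]
200 [[226.  69.]]
250 [[225.  59.]]
300 [[224.  49.]]
350 [[223.  39.]]
400 [[222.  28.]]
cyl top seen at (221, 22)
wrench [ 481. -190.    8.] [ 593. -225.    5.]
top box [164. 525.  60.]
top box [ 39. 377.  60.]
top box [ 34. 665.  60.]
wrench_grip 0.61 606 347 378 166 235
wrench_grip 0.75 468 178 217 238 285
wrench_grip 0.17 382 325 339 169 199
wrench_jaw 0.67 676 346 378 165 235
wrench_jaw 0.96 573 178 218 237 286
wrench_jaw 0.6 736 283 317 161 194
```

```bash
python3 -m jog '[[1,0.04,0,0,0],[1,0.08,0,0,0],[1,0.12,-0.03,0,0],[1,0.16,-0.07,0,0],[1,0.2,-0.11,0,0],[1,0.24,-0.15,0,0],[1,0.28,-0.19,0,0],[1,0.32,-0.24,0,0],[1,0.36,-0.28,0,0],[1,0.36,-0.28,0,0]]'
python3 - <<'E'
from h import *
s=env.snapshot('wrist');o=env.get_obs();print(o['clock'],o['eef_pos'],o['tcp_rot'],o['q'],'cam',-np.array(s['R']).T@s['t'])
print(np.array(s['R']).round(3))
H=dict(fitting=42,nut_center=82,lead_pig_center=46,vial_shield_b_center=51,vial_shield_a_center=45)
for k,z in H.items():
  print(k,[(round(d['conf'],2),np.round(d['position']).tolist(),np.round(ray(s,d['position'],z)).tolist()[:2]) for d in env.spot_in(k,s)[:4]])
save(s,'w1.png',f=1.5)
E
```

```text
clock: 2.2
eef_pos: [527.4, 320.7, 231.5]
tcp_rot: [0.134, 0.991, 0.0, 0.0]
wrist_force: [0.1, 0.5, 0.6]
finger_gap: 85.1
2.25 [533.62521299 315.20685934 231.57318505] [ 0.13665974  0.9906109  -0.00144281  0.0034751 ] [ 0.35631204  0.51864399  1.44893344 -0.00633726  1.16926786 -0.93784195] cam [446.34652017 342.61906019 374.21422996]
[[ 0.266  0.964 -0.   ]
 [ 0.912 -0.252  0.323]
 [ 0.312 -0.086 -0.946]]
fitting [(0.77, [249.0, 185.0], [543.0, 306.0]), (0.69, [41.0, 213.0], [506.0, 28.0])]
nut_center [(0.97, [242.0, 211.0], [558.0, 295.0]), (0.93, [17.0, 218.0], [497.0, 33.0])]
lead_pig_center [(0.86, [380.0, 130.0], [517.0, 474.0])]
vial_shield_b_center [(0.69, [281.0, 283.0], [690.0, 312.0])]
vial_shield_a_center [(0.61, [357.0, 234.0], [647.0, 428.0])]
```

View pics/w1.png

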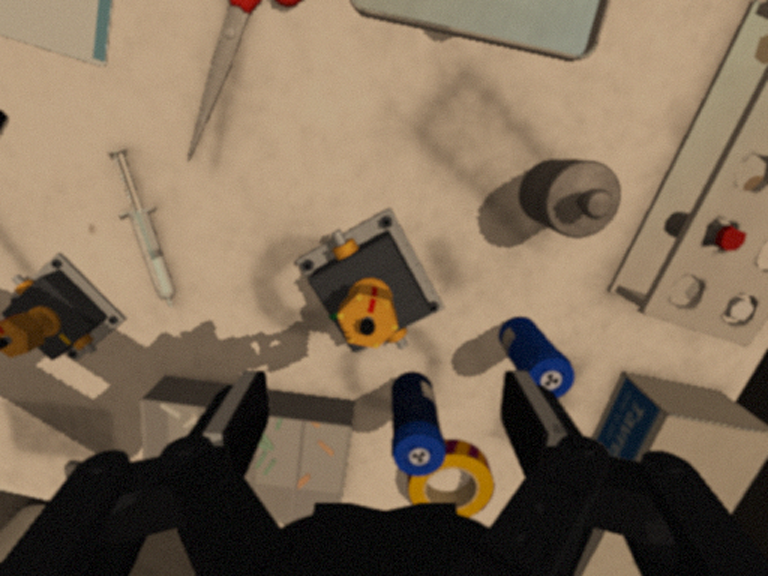

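Run:
```python
from h import *
s=env.snapshot('wrist');o=env.get_obs();print(o['eef_pos'])
save(s,'w2.png',(190,135,300,240),5.5)
np.save('w2.npy',s,allow_pickle=True)
```

```text
[524.71334579 323.60498854 231.24115171]
```

View pics/w2.png

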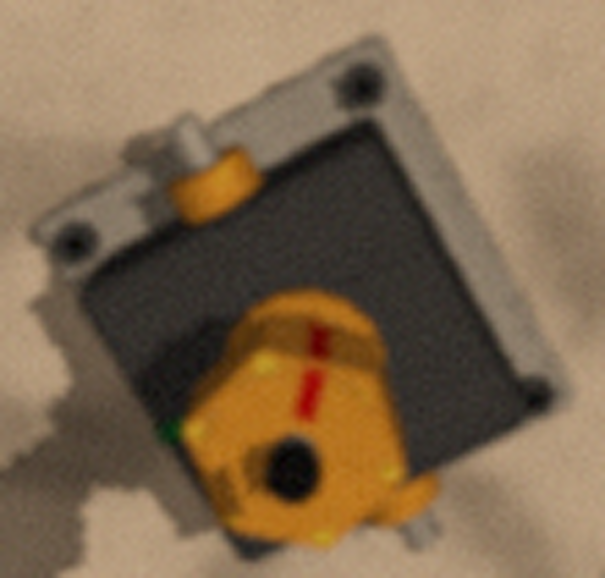

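Run:
```python
from h import *
from scipy.optimize import least_squares
s=np.load('w2.npy',allow_pickle=True).item()
pt=lambda u,v:(u/5.5+190,v/5.5+135)
# fitting-frame points; px direction: -x side is up-left port, +y toward right
F=[(-40,40,42),(-40,-40,42),(40,40,42),(-55,50,8),(-55,-50,8),(55,50,8),(0,0,107),(0,-33,42)]
I=[pt(372,128),pt(85,288),pt(530,395),pt(378,38),pt(35,232),pt(572,390),pt(292,466),pt(170,430)]
I=np.array(I)
def W(p):
    c,q=np.cos(p[2]),np.sin(p[2]);return [[p[0]+c*a-q*b,p[1]+q*a+c*b,z] for a,b,z in F]
w=np.ones(len(F));w[-1]=.0
r=least_squares(lambda p:((proj(s,W(p))-I)*w[:,None]).ravel(),[558,297,0],loss='soft_l1')
print(r.x,((proj(s,W(r.x))-I)).round(1).tolist())
g=ray(s,I[-1],42);print('green',g, np.degrees(np.arctan2(g[1]-r.x[1],g[0]-r.x[0])))
a,b=ray(s,pt(321,372),94),ray(s,pt(304,418),94);d=a-b
print('stripe',np.degrees(np.arctan2(d[1],d[0])),'from axis',np.degrees(np.arctan2(a[1]-r.x[1],a[0]-r.x[0])),np.hypot(*(a[:2]-r.x[:2])),np.hypot(*(b[:2]-r.x[:2])))
for u,v in[(265,352),(185,430),(222,525),(325,547),(405,480)]:
    h=ray(s,pt(u,v),94)[:2]-r.x[:2];print('corner',np.hypot(*h).round(1),np.degrees(np.arctan2(h[1],h[0])).round(1), (np.degrees(np.arctan2(h[1],h[0]))-30)%60)
print('yaw deg',np.degrees(r.x[2]))
```

```text
[5.57033327e+02 2.99749102e+02 2.45378137e-01] [[-0.1, -0.6], [-2.7, 0.8], [1.1, 3.5], [-0.3, -2.8], [-1.0, -2.1], [1.9, 0.7], [0.4, 0.5], [3.0, -2.2]]
green [566.92562824 263.0002262   42.        ] -74.93387750908617
stripe 145.07069820786563 from axis 146.34773866922228 15.964559402799724 5.501804232803354
corner 20.3 -178.1 31.9015484696304
corner 22.7 -112.1 37.85544453724967
corner 24.3 -55.7 34.33014216723669
corner 24.2 -2.3 27.710195091207986
corner 23.4 53.8 23.773820896603127
yaw deg 14.059131638741139
```

```bash
python3 -m jog '[[1,0.0315,-0.023,-0.03,0.1],[1,0.0315,-0.023,-0.06,0.21],[1,0.0315,-0.023,-0.09,0.21],[1,0.0315,-0.023,-0.12,0.21],[1,0.0315,-0.023,-0.14,0.21],[1,0.0315,-0.023,-0.16,0.21],[1,0.0315,-0.023,-0.171,0.21],[1,0.0315,-0.023,-0.171,0.21],[1,0.0315,-0.023,-0.171,0.21]]' 20
python3 -m jog '[[0.2,0,0,0,0],[0,0,0,0,0],[-0.1,0,0,0,0],[-0.3,0,0,0,0],[-0.3,0,0,0,0],[-0.3,0,0,0,0]]' 20
python3 - <<'E'
from h import *
o=env.get_obs();print(o['wrist_force'],o['ft_torque'],o['q'],o['finger_gap'])
s=env.snapshot('wrist');save(s,'w3.png')
t=env.snapshot('top')
print(proj(s,[[557.5,299.5,94],[557.5,299.5,107]]))
im=cv2.resize(t['img'][130:250,110:250,::-1],None,fx=3.2,fy=3.2,interpolation=cv2.INTER_CUBIC)
cv2.imwrite('pics/w3.png',cv2.hconcat([s['img'][:,:,::-1].copy()[:, 100:420],im]) if im.shape[0]==384 else im)
E
```

```text
clock: 3.45
eef_pos: [557.4, 300.4, 60.9]
tcp_rot: [0.029, 1.0, 0.0, 0.0]
wrist_force: [-0.2, 0.3, 0.8]
finger_gap: 85.4
clock: 4.05
eef_pos: [557.7, 298.9, 61.4]
tcp_rot: [0.029, 1.0, -0.0, 0.0]
wrist_force: [-1.8, -3.2, 5.2]
finger_gap: 40.9
[-1.80090747 -3.16830988  5.2482565 ] [-0.49546735  0.19777553  0.02539772] [ 3.16065195e-01  7.56055915e-01  1.53398902e+00 -1.29583535e-03
  8.51299828e-01 -1.19524339e+00] 40.937754989866384
[[257.96531246 284.33567384]
 [258.10474933 303.2164629 ]]
```

View pics/w3.png

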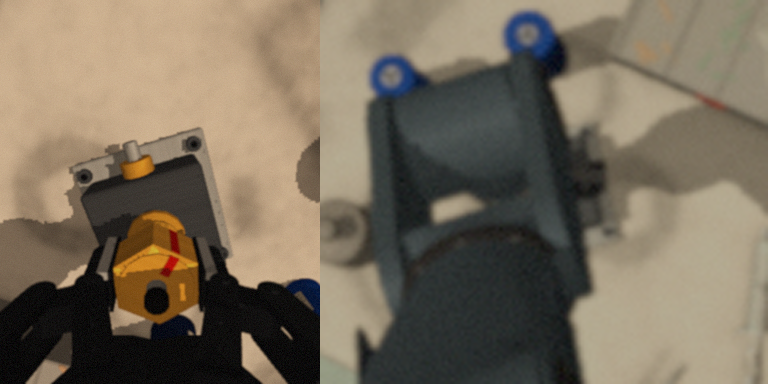

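```bash
python3 -m jog '[[-0.3,0,0,0,-0.14],[-0.3,0,0,0,-0.28],[-0.3,0,0,0,-0.42],[-0.3,0,0,0,-0.56],[-0.3,0,0,0,-0.7],[-0.3,0,0,0,-0.84],[-0.3,0,0,0,-0.98],[-0.3,0,0,0,-1.12],[-0.3,0,0,0,-1.12]]'
python3 -c "
from h import *
o=env.get_obs();print(o['wrist_force'],o['ft_torque'],o['q'][5])"
python3 -m jog '[[-0.3,0,0,0,-0.14],[-0.3,0,0,0,-0.28],[-0.3,0,0,0,-0.42],[-0.3,0,0,0,-0.56],[-0.3,0,0,0,-0.7],[-0.3,0,0,0,-0.84],[-0.3,0,0,0,-0.92],[-0.3,0,0,0,-0.92]]'
python3 - <<'E'
from h import *
o=env.get_obs();print(o['wrist_force'],o['ft_torque'],o['q'][5],o['tcp_rot'],o['finger_gap'])
s=env.snapshot('wrist');save(s,'w4.png',(150,90,360,384),2)
E
```

```text
clock: 5.05
eef_pos: [558.6, 300.2, 61.4]
tcp_rot: [0.556, 0.831, 0.001, 0.001]
wrist_force: [0.4, 1.2, 4.0]
finger_gap: 40.4
[0.37617674 1.22969601 3.9766907 ] [ 0.11229331  0.03678039 -0.06924947] -0.07523208502558608
clock: 5.85
eef_pos: [559.8, 300.2, 61.4]
tcp_rot: [0.867, 0.499, 0.003, 0.0]
wrist_force: [3.2, 0.7, 4.4]
finger_gap: 40.4
[3.15044672 0.69009441 4.36060493] [ 0.15536974 -0.46303774 -0.0844924 ] 0.8421023459959107 [8.66572987e-01 4.99042614e-01 2.73518079e-03 4.95667941e-04] 40.42086810374728
```

View pics/w4.png

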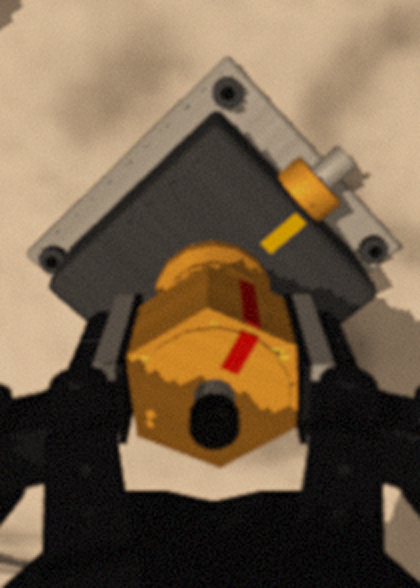

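Run:
```python
from h import *
s=env.snapshot('wrist')
pt=lambda u,v:(u/2+150,v/2+90)
A=lambda a,b:np.degrees(np.arctan2(b[1]-a[1],b[0]-a[0])).round(1)
a,b=ray(s,pt(265,247),42),ray(s,pt(300,219),42);print('yellow dir',A(a,b),'from axis',A((558,299.5),(a+b)/2),np.hypot(*((a+b)/2-[558,299.5,42])[:2]))
print('stripe',A(ray(s,pt(230,371),94),ray(s,pt(251,333),94)))
print('edge top-right(normal x)',A(ray(s,pt(215,117),42),ray(s,pt(372,285),42)),'edge left(x dir)',A(ray(s,pt(52,280),42),ray(s,pt(215,117),42)))
print('tube',ray(s,pt(214,400),107),'base edge',A(ray(s,pt(32,248),8),ray(s,pt(226,60),8)),A(ray(s,pt(226,60),8),ray(s,pt(398,243),8)))
```

```text
yellow dir 11.4 from axis 10.9 30.481459499174598
stripe 35.2
edge top-right(normal x) -77.0 edge left(x dir) 14.9
tube [562.23330277 305.21617462 107.        ] base edge 13.2 -75.7
```

```bash
cat > t.py <<'E'
from h import *
o=env.get_obs();r=o['tcp_rot'];print('Tz',o['ft_torque'].round(3) if hasattr(o['ft_torque'],'round') else o['ft_torque'],'q6',o['q'][5],'yaw y',np.degrees(2*np.arctan2(r[1],r[0])-np.pi/2).round(2))
E
python3 -m jog '[[-0.3,0,0,0,-0.1],[-0.3,0,0,0,-0.2],[-0.3,0,0,0,-0.2],[-0.3,0,0,0,-0.2]]'; python3 t.py
python3 -m jog '[[-0.3,0,0,0,-0.02],[-0.3,0,0,0,-0.02]]' | grep clock; python3 t.py
python3 -m jog '[[-0.3,0,0,0,-0.02],[-0.3,0,0,0,-0.02]]'| grep clock; python3 t.py
```

```text
clock: 6.35
eef_pos: [560.1, 300.0, 61.4]
tcp_rot: [0.912, 0.411, 0.003, 0.0]
wrist_force: [5.2, 0.2, 5.9]
finger_gap: 41.2
Tz [ 0.061 -0.743 -0.013] q6 1.0410006801862473 yaw y -41.51
clock: 6.55
Tz [ 0.139 -0.769 -0.064] q6 1.0609782724629035 yaw y -42.65
clock: 6.75
Tz [ 0.062 -0.787 -0.003] q6 1.080946156832525 yaw y -43.79
```

```bash
for i in 1 2; do :; done
python3 -m jog '[[-0.3,0,0,0,-0.015],[-0.3,0,0,0,-0.015]]' | grep clock; python3 t.py
python3 -m jog '[[-0.3,0,0,0,-0.015],[-0.3,0,0,0,-0.015]]'| grep clock; python3 t.py
python3 -m jog '[[-0.3,0,0,0,-0.012],[-0.3,0,0,0,-0.012]]'| grep clock; python3 t.py
```

```text
clock: 6.95
Tz [ 0.08  -0.752 -0.028] q6 1.0958255997338708 yaw y -44.64
clock: 7.15
Tz [ 0.093 -0.728  0.034] q6 1.1108302687780338 yaw y -45.5
clock: 7.35
Tz [ 0.073 -0.795  0.008] q6 1.1226951351018646 yaw y -46.18
```

```bash
python3 -c "
from h import *
for i in range(5):
  s=env.snapshot('wrist');o=env.get_obs();print(np.round(o['ft_torque'],3),np.round(o['tau'][5],4))
save(s,'w5.png',(150,90,360,384),2)"
```

```text
[ 0.075 -0.789  0.047] 0.0126
[ 0.099 -0.834  0.041] 0.0115
[ 0.11  -0.716  0.04 ] 0.0123
[ 0.098 -0.77  -0.005] 0.0124
[ 0.111 -0.779 -0.013] 0.0124
```

```bash
cat >> t.py <<'E'
print('   tau',np.round(o['tau'],3))
E
python3 -m jog '[[-0.3,0,0,0,-0.012],[-0.3,0,0,0,-0.012]]' | grep clock; python3 t.py
python3 -m jog '[[-0.3,0,0,0,-0.012],[-0.3,0,0,0,-0.012]]'| grep clock; python3 t.py
```

```text
clock: 7.8
Tz [ 0.085 -0.773  0.041] q6 1.1347092745575997 yaw y -46.87
   tau [ 1.5590e+00 -4.4139e+01 -7.9950e+00  2.6500e-01  1.3830e+00  4.2000e-02]
clock: 8.0
Tz [ 0.068 -0.744 -0.01 ] q6 1.1467241165464108 yaw y -47.56
   tau [ 1.5880e+00 -4.4143e+01 -7.9910e+00  2.7500e-01  1.3860e+00  4.2000e-02]
```

View pics/w5.png

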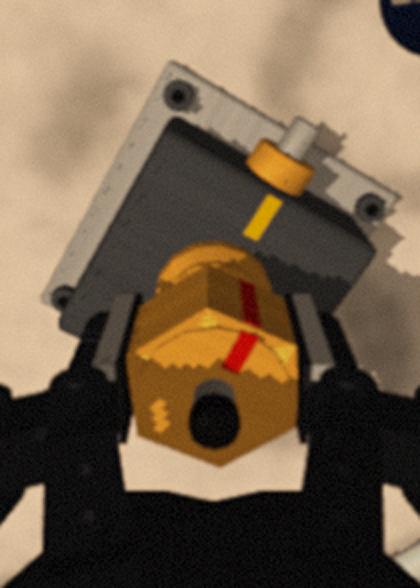

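Run:
```python
from h import *
s=env.snapshot('wrist')
hsv=cv2.cvtColor(s['img'],cv2.COLOR_RGB2HSV).astype(int)
H,S,V=hsv[...,0],hsv[...,1],hsv[...,2]
yel=((H>20)&(H<32)&(S>150)&(V>140)); yel[:180]=0 if False else yel[:180]
roi=np.zeros_like(yel);roi[170:215,260:300]=1
red=((H<6)|(H>174))&(S>150)&(V>60)
c=np.array([558.5,300.])
for n,m,z in(('yellow',yel&roi,42),('red',red,94)):
    ys,xs=np.nonzero(m)
    if n=='red': k=ys>255; xs,ys=xs[k],ys[k]   # top part only
    P=np.array([ray(s,(x,y),z)[:2] for x,y in zip(xs,ys)])
    mu=P.mean(0);w,v=np.linalg.eigh(np.cov(P.T));d=v[:,1];d*=np.sign(d@(mu-c))
    print(n,len(xs),xs.min(),xs.max(),ys.min(),ys.max(),'axis dir',np.degrees(np.arctan2(d[1],d[0])).round(1),'from c',np.degrees(np.arctan2(*(mu-c)[::-1])).round(1),np.hypot(*(mu-c)).round(1),'len',np.ptp(P@d).round(1))
```

```text
yellow 181 271 288 187 208 axis dir 12.6 from c 10.7 29.9 len 14.9
red 1432 0 483 256 357 axis dir 140.3 from c 164.0 29.9 len 259.7
```

```bash
for i in 1; do :; done; python3 -m jog '[[-0.3,0,0,0,-0.012],[-0.3,0,0,0,-0.012]]' | grep clock; python3 t.py
python3 -m jog '[[-0.3,0,0,0,-0.012],[-0.3,0,0,0,-0.012]]'| grep clock; python3 t.py
python3 -m jog '[[-0.3,0,0,0,-0.012],[-0.3,0,0,0,-0.012]]'| grep clock; python3 t.py
```

```text
clock: 8.25
Tz [ 0.073 -0.739  0.018] q6 1.1586833047056653 yaw y -48.24
   tau [ 1.6140e+00 -4.4146e+01 -7.9870e+00  2.8300e-01  1.3900e+00  4.2000e-02]
clock: 8.45
Tz [ 0.082 -0.817 -0.042] q6 1.170732410285745 yaw y -48.94
   tau [ 1.6420e+00 -4.4149e+01 -7.9830e+00  2.9200e-01  1.3930e+00  4.2000e-02]
clock: 8.65
Tz [ 0.103 -0.795  0.03 ] q6 1.182702690938266 yaw y -49.62
   tau [ 1.6690e+00 -4.4152e+01 -7.9790e+00  3.0100e-01  1.3960e+00  4.2000e-02]
```

```bash
cat > ang.py <<'E'
from h import *
def ang(s,c=(558.5,300.)):
    c=np.array(c);out={}
    hsv=cv2.cvtColor(s['img'],cv2.COLOR_RGB2HSV).astype(int);H,S,V=hsv[...,0],hsv[...,1],hsv[...,2]
    M={'yellow':(((H>20)&(H<32)&(S>150)&(V>120)),42,(31,0)),'red':((((H<6)|(H>174))&(S>170)&(V>60)),94,(12,None)),'green':(((H>45)&(H<85)&(S>100)),42,(31,-90))}
    for n,(m,z,(r,a)) in M.items():
        # keep pixels whose ray at z lies near the expected ring
        ys,xs=np.nonzero(m)
        P=np.array([ray(s,(x,y),z)[:2] for x,y in zip(xs,ys)]).reshape(-1,2)
        d=np.hypot(*(P-c).T);k=(abs(d-r)<11)
        if a is not None:
            k&=abs((np.degrees(np.arctan2(P[:,1]-c[1],P[:,0]-c[0]))-13-a+180)%360-180)<20
        P=P[k]
        if len(P)<15: continue
        mu=P.mean(0);w,v=np.linalg.eigh(np.cov(P.T));e=v[:,1];e=e*np.sign(e@(mu-c))
        out[n]=(len(P),np.degrees(np.arctan2(e[1],e[0])).round(1),np.degrees(np.arctan2(*(mu-c)[::-1])).round(1),np.hypot(*(mu-c)).round(1),np.ptp((P-mu)@e).round(1),np.ptp((P-mu)@v[:,0]).round(1))
    return out
if __name__=='__main__':
    s=env.snapshot('wrist');[print(k,v) for k,v in ang(s).items()];save(s,'w6.png',(150,90,360,384),2)
E
python3 ang.py; python3 t.py
```

```text
yellow (183, np.float64(13.2), np.float64(10.7), np.float64(30.0), np.float64(15.1), np.float64(5.4))
red (203, np.float64(23.0), np.float64(8.7), np.float64(14.4), np.float64(16.6), np.float64(5.6))
Tz [ 0.105 -0.752 -0.005] q6 1.1826612519419641 yaw y -49.62
   tau [ 1.6700e+00 -4.4148e+01 -7.9790e+00  2.9500e-01  1.3950e+00  1.3000e-02]
```

View pics/w6.png

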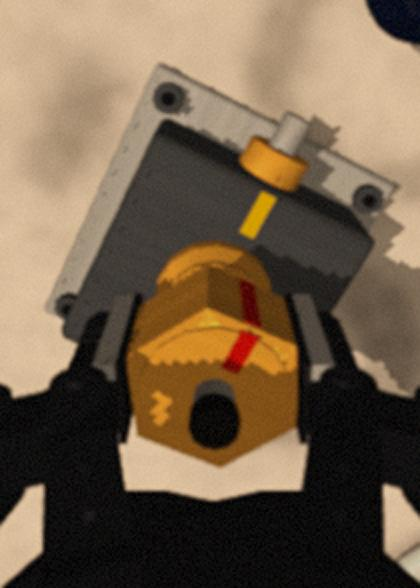

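Run:
```python
from h import *
s=env.snapshot('wrist');R=np.array(s['R'])
print('cam right dir yaw',np.degrees(np.arctan2(R[0,1],R[0,0])), 'cam pos',-R.T@s['t'])
pt=lambda u,v:(u/2+150,v/2+90)
A=lambda a,b:np.degrees(np.arctan2(b[1]-a[1],b[0]-a[0])).round(1)
T=lambda u,v,z=94:ray(s,pt(u,v),z)
print('stripe',A(T(231,368),T(250,337)),'yellow',A(T(249,236,42),T(267,194,42)))
print('vert top-bottom',A(T(220,465),T(209,318)),T(220,465),T(209,318), 'centre',(T(220,465)+T(209,318))/2,'tube',T(214,400,107))
print('left flat edge',A(T(133,420),T(130,352)),'right',A(T(297,432),T(297,357)))
for x in (T(250,337),T(231,368)): print(x)
# side stripe vertical edges: top (244,282)?? bottom of nut z=70
```

```text
cam right dir yaw -49.62850975627443 cam pos [621.74078503 353.34533288 204.63884767]
stripe 13.3 yellow 19.6
vert top-bottom 44.0 [542.31053919 282.75163984  94.        ] [572.93379676 312.34759654  94.        ] centre [557.62216797 297.54961819  94.        ] tube [564.17451991 303.49236625 107.        ]
left flat edge 39.7 right 43.3
[575.26057534 301.86481011  94.        ]
[566.04935002 299.69181915  94.        ]
```

```bash
cat > t.py <<'E'
from h import *
L=[]
for i in range(4):
    s=env.snapshot('wrist');o=env.get_obs();L.append([*o['ft_torque'],*o['wrist_force'],o['tau'][5],o['finger_gap']])
r=o['tcp_rot'];print(np.mean(L,0).round(3),'yaw',np.degrees(2*np.arctan2(r[1],r[0])-np.pi/2).round(2))
E
python3 -m jog '[[-0.3,0,0,0,-0.015],[-0.3,0,0,0,-0.015]]' | grep clock; python3 t.py
python3 -m jog '[[-0.3,0,0,0,-0.015],[-0.3,0,0,0,-0.015]]'| grep clock; python3 t.py
python3 -m jog '[[-0.3,0,0,0,-0.015],[-0.3,0,0,0,-0.015]]'| grep clock; python3 t.py; python3 ang.py
```

```text
clock: 8.95
[ 6.9000e-02 -7.9200e-01 -7.0000e-03  5.5930e+00  1.7500e-01  5.1810e+00
 -5.0000e-03  4.0577e+01] yaw -50.48
clock: 9.35
[ 0.072 -0.77   0.268  5.571 -0.229  4.731  0.276 40.653] yaw -51.26
clock: 9.75
[ 0.045 -0.773  0.303  5.579 -0.316  4.944  0.31  40.807] yaw -52.11
yellow (181, np.float64(14.0), np.float64(10.6), np.float64(29.9), np.float64(15.2), np.float64(5.2))
red (202, np.float64(19.8), np.float64(6.3), np.float64(14.3), np.float64(16.4), np.float64(5.0))
```

Stiff stop found: the torque jumped from about 0 to 0.27–0.30 N m, still below 0.4. Releasing now and going to the wrench.

```bash
python3 -m jog '[[0.1,0,0,0,0],[0.5,0,0,0,0],[1,0,0,0,0],[1,0,0,0,0],[1,0,0,0.03,0],[1,0,0,0.07,0],[1,0,0,0.12,0],[1,0,0,0.16,0],[1,0,0,0.17,0],[1,0,0,0.17,0]]'
python3 - <<'E'
from h import *
s=env.snapshot('wrist');o=env.get_obs();print(o['finger_gap'],o['eef_pos'],proj(s,[[558,300,94]]))
np.save('w7.npy',s,allow_pickle=True)
save(s,'w7.png',(160,150,360,330),4)
E
```

```text
clock: 11.0
eef_pos: [558.1, 299.9, 232.4]
tcp_rot: [0.947, 0.322, 0.002, -0.0]
wrist_force: [0.4, 0.5, 0.8]
finger_gap: 85.3
85.54841259319511 [556.8614455  299.44210421 230.16170088] [[256.15386186 182.12292579]]
```

View pics/w7.png

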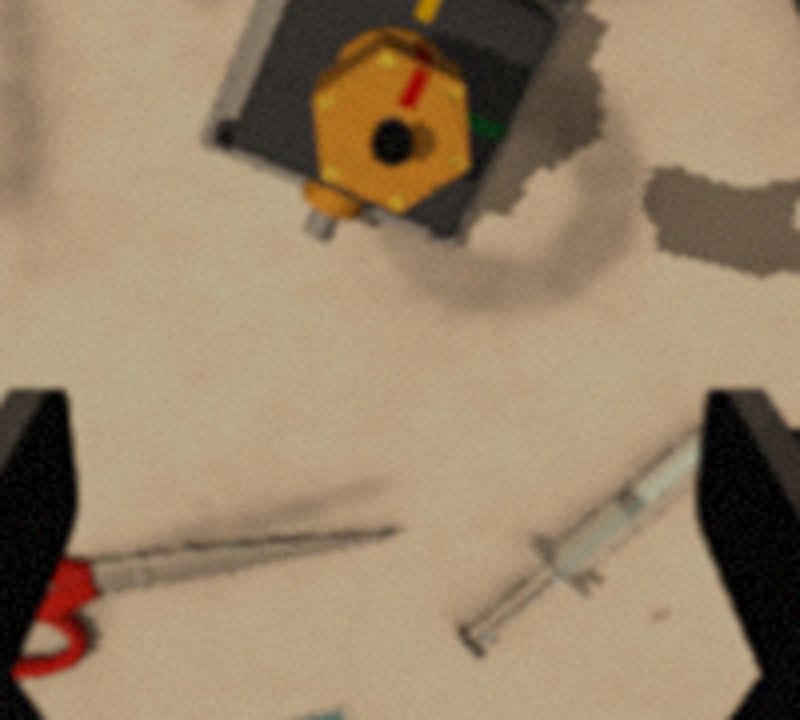

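The picture shows the nut free of the fingers. The stripe at (408,105)-(424,68) points at the yellow mark at (430,8). Fitting the hexagon for the exact centre and angle.

```bash
python3 - <<'E'
from h import *
from scipy.optimize import least_squares
s=np.load('w7.npy',allow_pickle=True).item()
pt=lambda u,v:(u/4+160,v/4+150)
I=np.array([pt(388,40),pt(467,82),pt(471,165),pt(398,212),pt(322,180),pt(314,95),pt(394,140)])
def W(p):
    # vertices clockwise seen from above starting at stripe+30
    a=p[2]+np.pi/6-np.arange(6)*np.pi/3
    return [[p[0]+23.09*np.cos(x),p[1]+23.09*np.sin(x),94] for x in a]+[[p[0],p[1],107]]
r=least_squares(lambda p:(proj(s,W(p))-I).ravel(),[558,300,.22]);print(r.x,np.degrees(r.x[2]),(proj(s,W(r.x))-I).round(1).tolist())
A=lambda a,b:np.degrees(np.arctan2(b[1]-a[1],b[0]-a[0])).round(1)
T=lambda u,v,z:ray(s,pt(u,v),z)
c=r.x
print('stripe',A(T(408,105,94),T(425,68,94)),'green from c',A(c,T(485,127,42))+90,'yellow from c',A(c,T(428,10,42)))
print('block edge',A(T(460,238,42),T(565,20,42)), np.hypot(*(T(485,127,42)[:2]-c[:2])))
E
python3 -m jog '[[1,-0.005,-0.05,0,-0.14],[1,-0.01,-0.1,0,-0.28],[1,-0.02,-0.15,0,-0.42],[1,-0.03,-0.2,0,-0.56],[1,-0.04,-0.25,0,-0.7],[1,-0.05,-0.3,0,-0.84],[1,-0.06,-0.35,0,-0.96],[1,-0.07,-0.4,0,-0.96],[1,-0.07,-0.45,0,-0.96],[1,-0.07,-0.47,0,-0.96]]'
python3 -m jog '[[1,0,0,0,0],[1,0,0,0,0]]'
python3 - <<'E'
from h import *
s=env.snapshot('wrist');o=env.get_obs();print(o['clock'],o['eef_pos'],o['q'])
np.save('w8.npy',s,allow_pickle=True);save(s,'w8.png',f=1.5)
for n in('wrench_grip','wrench_jaw'):print(n,[(d['conf'],np.round(d['position']),ray(s,d['position'],6).round()) for d in env.spot_in(n,s)[:2]])
E
```

```text
[5.59242884e+02 2.97999125e+02 2.10673405e-01] 12.070696977064243 [[-0.3, 1.1], [-0.3, -0.1], [-0.2, -0.1], [0.4, -0.5], [0.3, -1.1], [0.2, -0.4], [-0.0, 0.9]]
stripe 13.9 green from c 11.599999999999994 yellow from c 11.8
block edge 14.5 32.85995185888554
clock: 12.05
eef_pos: [485.6, -173.4, 227.8]
tcp_rot: [0.988, -0.153, -0.002, -0.001]
wrist_force: [-0.1, 0.3, -0.1]
finger_gap: 85.6
clock: 12.25
eef_pos: [485.8, -169.8, 228.1]
tcp_rot: [0.988, -0.152, -0.003, -0.001]
wrist_force: [0.2, -0.2, 1.2]
finger_gap: 85.5
12.3 [ 486.01902882 -169.06631935  228.43389434] [-5.52488199e-01  3.85413557e-01  1.70640780e+00  5.93814965e-04
  1.05498474e+00  1.32231211e+00]
wrench_grip []
wrench_jaw [(0.83, array([272., 104.]), array([ 553., -213.,    6.]))]
```

View pics/w8.png

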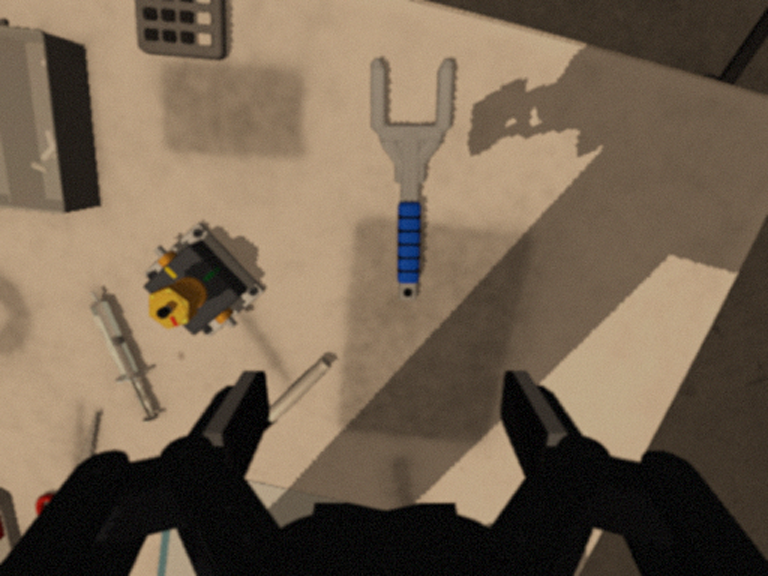

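Run:
```python
from h import *
from scipy.optimize import least_squares
s=np.load('w8.npy',allow_pickle=True).item()
I=np.array([(410,202),(408,282),(412,125),(379,61),(447,61),(408,292)])/1.5
F=[(37,0,16),(-37,0,16),(99,0,10),(149,30,10),(149,-30,10),(-49,0,10)]
def W(p):
    c,q=np.cos(p[2]),np.sin(p[2]);return [[p[0]+c*a-q*b,p[1]+q*a+c*b,z] for a,b,z in F]
r=least_squares(lambda p:(proj(s,W(p))-I).ravel(),[480,-190,-.3],loss='soft_l1')
print(r.x,np.degrees(r.x[2]),(proj(s,W(r.x))-I).round(1).tolist())
o=env.get_obs();q=o['tcp_rot'];print('tool y',np.degrees(2*np.arctan2(q[1],q[0])-np.pi/2),o['eef_pos'],'delta',r.x[:2]-o['eef_pos'][:2])
```

```text
[ 4.81371008e+02 -1.91554848e+02 -3.11439856e-01] -17.84418932694432 [[0.2, 0.6], [0.2, 2.2], [-0.1, 0.2], [-2.6, -2.7], [3.2, -2.3], [-0.3, 2.3]]
tool y -107.33386970854848 [ 486.65516897 -168.59457613  229.23732489] delta [ -5.28416078 -22.96027152]
```

```bash
python3 -m jog '[[1,-0.0055,-0.0217,-0.04,-0.01],[1,-0.0055,-0.0217,-0.08,-0.01],[1,-0.0055,-0.0217,-0.12,-0.01],[1,-0.0055,-0.0217,-0.16,-0.01],[1,-0.0055,-0.0217,-0.19,-0.01],[1,-0.0055,-0.0217,-0.21,-0.01],[1,-0.0055,-0.0217,-0.22,-0.01],[1,-0.0055,-0.0217,-0.222,-0.01],[1,-0.0055,-0.0217,-0.222,-0.01],[0.3,-0.0055,-0.0217,-0.222,-0.01]]' 60
python3 -m jog '[[-0.2,0,0,0,0],[-0.5,0,0,0,0],[-0.7,0,0,0,0],[-0.9,0,0,0,0],[-0.9,0,0,0,0]]' 90
```

```text
clock: 13.4
eef_pos: [482.7, -192.3, 9.4]
tcp_rot: [0.988, -0.156, 0.001, 0.0]
wrist_force: [-0.9, -0.1, 0.5]
finger_gap: 72.9
clock: 13.9
eef_pos: [482.1, -192.3, 9.2]
tcp_rot: [0.988, -0.156, 0.0, 0.0]
wrist_force: [-0.7, -0.3, 6.3]
finger_gap: 17.0
```

```bash
python3 -m jog '[[-0.2,0,0,0,0],[0,0,0,0,0],[0,0,0,-0.003,0],[0,0,0,-0.006,0],[0,0,0,-0.006,0],[-0.5,0,0,-0.006,0],[-0.7,0,0,-0.006,0],[-0.9,0,0,-0.006,0],[-0.9,0,0,-0.006,0]]' 90
python3 - <<'E'
from h import *
s=env.snapshot('wrist');o=env.get_obs();print(o['finger_gap'],o['eef_pos'],o['wrist_force'])
t=env.snapshot('side')
a=s['img'][:,100:420,::-1];b=cv2.resize(t['img'][220:300,150:240,::-1],None,fx=4.8,fy=4.8,interpolation=cv2.INTER_CUBIC)
cv2.imwrite('pics/w9.png',cv2.hconcat([a.copy(),b]))
E
```

```text
clock: 14.8
eef_pos: [481.9, -192.1, 2.5]
tcp_rot: [0.988, -0.156, -0.0, 0.0]
wrist_force: [-0.8, 0.4, 1.9]
finger_gap: 17.7
17.451477565507027 [ 481.93074692 -192.10241634    2.52815371] [-0.24815184  0.33096329  3.1061591 ]
```

View pics/w9.png

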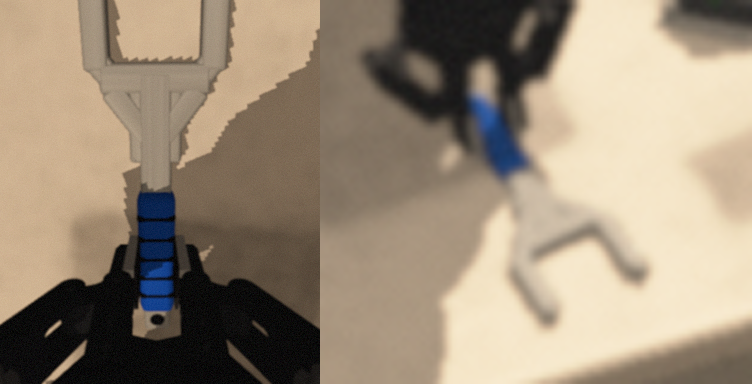

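```bash
python3 - <<'E'
from h import *
s=env.snapshot('wrist');o=env.get_obs();tcp=np.array(o['eef_pos']);q=o['tcp_rot']
th=2*np.arctan2(q[1],q[0])-np.pi/2; print('tool y',np.degrees(th))
ax=th+np.pi/2;u=np.array([np.cos(ax),np.sin(ax)]);n=np.array([-u[1],u[0]])
for nm,p,z in(('throat mid',(254,63),10),('throat L',(208,63),10),('throat R',(299,63),10),('sleeve front',(257,193),16),('sleeve rear',(257,310),16),('handle hole',(257,320),10)):
    d=ray(s,p,z)[:2]-tcp[:2];print(nm,'along',(d@u).round(1),'lat',(d@n).round(1))
E
python3 -m jog '[[-0.9,0,0,0.01,0],[-0.9,0,0,0.03,0],[-0.9,0,0,0.06,0],[-0.9,0,0,0.09,0],[-0.9,0,0,0.12,0],[-0.9,0,0,0.13,0],[-0.9,0,0,0.13,0]]' 110
```

```text
tool y -107.98874272630977
throat mid along 98.5 lat 0.5
throat L along 98.6 lat 21.3
throat R along 98.5 lat -19.8
sleeve front along 38.6 lat -0.8
sleeve rear along -33.8 lat -0.9
handle hole along -46.9 lat -0.9
clock: 15.65
eef_pos: [482.6, -192.6, 133.6]
tcp_rot: [0.988, -0.157, 0.002, 0.001]
wrist_force: [-0.1, -0.4, -2.3]
finger_gap: 17.3
```

```bash
python3 -m jog '[[-0.9,0.012,0.03,0,0.14],[-0.9,0.024,0.06,0,0.28],[-0.9,0.036,0.09,0,0.42],[-0.9,0.048,0.12,0,0.56],[-0.9,0.06,0.15,0,0.7],[-0.9,0.072,0.18,0,0.84],[-0.9,0.084,0.21,0,0.98],[-0.9,0.096,0.24,0,1.12],[-0.9,0.108,0.27,0,1.26],[-0.9,0.118,0.29,0,1.4]]'
python3 -m jog '[[-0.9,0,0.01,0,0.14],[-0.9,0,0.02,0,0.28],[-0.9,0,0.02,0,0.42],[-0.9,0,0.02,0,0.56],[-0.9,0,0.02,0,0.696],[-0.9,0,0.02,-0.02,0.696],[-0.9,0,0.02,-0.04,0.696],[-0.9,0,0.02,-0.053,0.696],[-0.9,0,0.02,-0.053,0.696],[-0.9,0,0.02,-0.053,0.696]]'
python3 - <<'E'
from h import *
s=env.snapshot('wrist');o=env.get_obs();tcp=np.array(o['eef_pos']);q=o['tcp_rot']
print(tcp,'wrench axis~',np.degrees(2*np.arctan2(q[1],q[0])),o['q'],o['wrist_force'])
np.save('w10.npy',s,allow_pickle=True)
save(s,'w10.png',(130,0,386,200),3)
E
```

```text
clock: 16.65
eef_pos: [598.9, 100.0, 129.7]
tcp_rot: [0.854, 0.52, -0.002, -0.001]
wrist_force: [0.3, -0.5, -1.4]
finger_gap: 17.5
clock: 17.65
eef_pos: [599.6, 117.8, 78.4]
tcp_rot: [0.629, 0.778, -0.001, -0.001]
wrist_force: [-0.3, -0.8, -1.9]
finger_gap: 17.1
[600.20224731 117.85100537  79.19522594] wrench axis~ 102.08954501081432 [ 1.14060835e-02  7.09226664e-01  1.58365210e+00 -1.10912616e-05
  8.48563764e-01 -1.99588951e-01] [-1.78405977e-01 -1.11894318e-03 -1.25795576e+00]
```

View pics/w10.png

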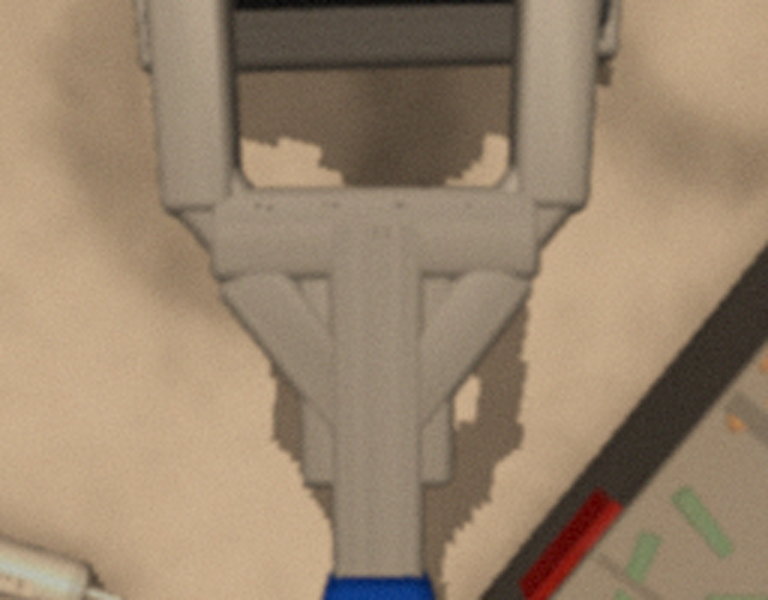

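Run:
```python
from h import *
s=np.load('w10.npy',allow_pickle=True).item()
pt=lambda u,v:(u/3+130,v/3)
for z in(0,8):
    a,b=ray(s,pt(237,69),z),ray(s,pt(513,61),z);print('plate lower edge',z,a,b,np.degrees(np.arctan2(b[1]-a[1],b[0]-a[0])))
a,b=ray(s,pt(237,9),8),ray(s,pt(513,3),8);print('upper',np.degrees(np.arctan2(b[1]-a[1],b[0]-a[0])))
# plate -y edge should be at distance 50 from axis
n=np.array([np.sin(np.radians(13)),-np.cos(np.radians(13))]);a=ray(s,pt(375,65),4)
print('dist from c',(a[:2]-[559.2,298])@n)
# jaw: inner prong edges at throat z=tcp+~7.5
zt=87
L,R=ray(s,pt(240,160),zt),ray(s,pt(515,160),zt);L2,R2=ray(s,pt(235,30),zt),ray(s,pt(521,30),zt)
M,M2=(L+R)/2,(L2+R2)/2
print('width',np.hypot(*(L-R)[:2]),np.hypot(*(L2-R2)[:2]),'axis',np.degrees(np.arctan2(M2[1]-M[1],M2[0]-M[0])),M)
u=np.array([np.cos(np.radians(102.4)),np.sin(np.radians(102.4))]);nn=np.array([-u[1],u[0]])
t=ray(s,pt(377,188),zt);print('throat',t,'to nut along',(np.array([559.2,298])-t[:2])@u,'lat',(np.array([559.2,298])-t[:2])@nn, 'via M lat',(np.array([559.2,298])-M[:2])@nn)
```

```text
plate lower edge 0 [537.42513349 243.27969708   0.        ] [600.92414418 258.55067305   0.        ] 13.52236057152378
plate lower edge 8 [539.01979865 241.67347994   8.        ] [600.22192378 256.39207434   8.        ] 13.522360571523766
upper 13.132698092345677
dist from c 49.17262978504623
width 40.66868088319999 40.6037500660943 axis 101.8082114563055 [577.00126445 218.3488963   87.        ]
throat [577.7359651  214.56937685  87.        ] to nut along 85.46470331944667 lat 0.18806110483283692 via M lat 0.28209569429046455
```

```bash
python3 -m jog '[[-0.9,-0.0022,0.01,0,0.01],[-0.9,-0.0044,0.02,0,0.01],[-0.9,-0.0055,0.025,0,0.01],[-0.9,-0.0066,0.03,0,0.01],[-0.9,-0.0077,0.035,0,0.01],[-0.9,-0.0077,0.035,0,0.01]]'
python3 -m jog '[[-0.9,-0.0011,0.005,0,0],[-0.9,-0.0022,0.01,0,0],[-0.9,-0.0033,0.015,0,0],[-0.9,-0.0044,0.02,0,0],[-0.9,-0.0053,0.0235,0,0],[-0.9,-0.0053,0.0235,0,0]]'
python3 - <<'E'
from h import *
s=env.snapshot('wrist');o=env.get_obs();print(o['eef_pos'],o['wrist_force'],o['ft_torque'])
q=o['tcp_rot'];print(np.degrees(2*np.arctan2(q[1],q[0])));np.save('w11.npy',s,allow_pickle=True)
hsv=cv2.cvtColor(s['img'],cv2.COLOR_RGB2HSV).astype(int)
m=(hsv[...,0]>8)&(hsv[...,0]<25)&(hsv[...,1]>170)&(hsv[...,2]>80);ys,xs=np.nonzero(m[:150,150:360]);print('brass px',len(xs),xs.min()+150 if len(xs) else 0,xs.max()+150 if len(xs) else 0,ys.max() if len(xs) else 0)
print('pred nut near corner',proj(s,[[559.2+23*.22,298-23*.975,94]]))
E
```

```text
clock: 18.3
eef_pos: [592.0, 153.7, 79.4]
tcp_rot: [0.624, 0.781, 0.0, -0.0]
wrist_force: [0.4, -0.6, -1.4]
finger_gap: 17.3
clock: 18.9
eef_pos: [586.7, 177.0, 79.3]
tcp_rot: [0.625, 0.781, -0.0, -0.0]
wrist_force: [0.5, -0.1, -2.3]
finger_gap: 17.1
[586.81932646 176.63257897  79.27890264] [-0.11124768  0.11256934 -1.58865762] [-0.07037407 -0.00520863  0.04967205]
102.69508473006142
brass px 4376 174 339 57
pred nut near corner [[257.71619151  55.84248456]]
```

```bash
cat > st.py <<'E'
from h import *
def stripe(s,c=(559.2,298)):
    hsv=cv2.cvtColor(s['img'],cv2.COLOR_RGB2HSV).astype(int);H,S,V=hsv[...,0],hsv[...,1],hsv[...,2]
    m=(((H<6)|(H>174))&(S>170)&(V>60));ys,xs=np.nonzero(m)
    P=np.array([ray(s,(x,y),94)[:2] for x,y in zip(xs,ys)]).reshape(-1,2)-c
    d=np.hypot(*P.T);k=d<18.5;P=P[k]
    if len(P)<10:return len(P)
    mu=P.mean(0);w,v=np.linalg.eigh(np.cov(P.T));e=v[:,1]*np.sign(v[:,1]@mu)
    return len(P),'dir',np.degrees(np.arctan2(e[1],e[0])).round(1),'pos',np.degrees(np.arctan2(mu[1],mu[0])).round(1),'rad',d[k].min().round(1),d[k].max().round(1)
if __name__=='__main__':
    for n in ('wrist','top'):
        s=env.snapshot(n);print(n,stripe(s))
    o=env.get_obs();q=o['tcp_rot'];print('wrench',np.degrees(2*np.arctan2(q[1],q[0])).round(1),np.round(o['eef_pos'],1),'F',np.round(o['wrist_force'],1),'T',np.round(o['ft_torque'],2),'t',o['clock'])
E
python3 st.py
python3 - <<'E'
import numpy as np
for k in range(13):
    a=np.radians(102.7)-.14*k;a0=np.radians(102.7)
    print(k,round(-.14*k,2),np.round(-.125*(np.array([np.cos(a),np.sin(a)])-[np.cos(a0),np.sin(a0)]),4))
E
```

```text
wrist 0
top 0
wrench 102.7 [587.  176.3  79.3] F [-0.   0.1 -1.4] T [-0.12  0.01  0.02] t 19.05
0 -0.0 [-0. -0.]
1 -0.14 [-0.0173 -0.0026]
2 -0.28 [-0.0348 -0.0028]
3 -0.42 [-0.0521 -0.0006]
4 -0.56 [-0.069  0.004]
5 -0.7 [-0.085  0.011]
6 -0.84 [-0.0999  0.0201]
7 -0.98 [-0.1134  0.0312]
8 -1.12 [-0.1253  0.0441]
9 -1.26 [-0.1352  0.0585]
10 -1.4 [-0.143   0.0741]
11 -1.54 [-0.1485  0.0907]
12 -1.68 [-0.1517  0.1079]
```

Now tighten, a few steps at first while watching the force.

```bash
python3 -m jog '[[-0.9,-0.0087,-0.0014,0,-0.07],[-0.9,-0.0173,-0.0026,0,-0.14],[-0.9,-0.026,-0.0028,0,-0.21],[-0.9,-0.0348,-0.0028,0,-0.28],[-0.9,-0.0435,-0.0018,0,-0.35],[-0.9,-0.0521,-0.0006,0,-0.42],[-0.9,-0.0521,-0.0006,0,-0.42]]' 120; python3 st.py
```

```text
clock: 19.75
eef_pos: [535.1, 175.5, 79.6]
tcp_rot: [0.774, 0.633, 0.0, 0.001]
wrist_force: [1.2, -1.8, -2.5]
finger_gap: 16.8
wrist 0
top 0
wrench 78.7 [535.3 175.4  79.5] F [ 0.1 -1.3 -3. ] T [-0.29 -0.04  0.02] t 19.85
```

```bash
python3 -m jog '[[-0.9,-0.0085,0.002,0,-0.07],[-0.9,-0.0169,0.0046,0,-0.14]]' 120
python3 - <<'E'
from h import *
o=env.get_obs();print(np.round(o['wrist_force'],1),np.round(o['ft_torque'],2))
s=env.snapshot('wrist');t=env.snapshot('top')
c=np.array([559.2,298])
for n,im in(('w',s),('t',t)):
    hsv=cv2.cvtColor(im['img'],cv2.COLOR_RGB2HSV).astype(int);H,S,V=hsv[...,0],hsv[...,1],hsv[...,2]
    m=((H<8)|(H>172))&(S>130)&(V>40);ys,xs=np.nonzero(m)
    P=np.array([ray(im,p,94)[:2] for p in zip(xs,ys)]).reshape(-1,2)-c;k=np.hypot(*P.T)<40
    print(n,'red',k.sum(),P[k].mean(0) if k.any() else '')
    m=(H>10)&(H<25)&(S>150)&(V>70);ys,xs=np.nonzero(m)
    P=np.array([ray(im,p,94)[:2] for p in zip(xs,ys)]).reshape(-1,2)-c;r=np.hypot(*P.T);k=(r<30)
    a=np.degrees(np.arctan2(P[k,1],P[k,0]));rr=r[k]
    print('brass profile',[(b,round(np.percentile(rr[abs((a-b+180)%360-180)<3],98),1)) for b in range(-180,180,10) if (abs((a-b+180)%360-180)<3).sum()>8])
E
```

```text
clock: 20.05
eef_pos: [518.7, 179.8, 79.4]
tcp_rot: [0.816, 0.577, 0.0, 0.001]
wrist_force: [1.1, -0.5, -1.6]
finger_gap: 16.4
[ 1.1 -0.5 -1.6] [-0.27 -0.22  0.24]
w red 0 
brass profile [(-180, np.float64(21.4)), (-170, np.float64(22.6)), (-160, np.float64(23.6)), (-150, np.float64(23.9)), (-140, np.float64(22.8)), (-130, np.float64(23.7)), (-120, np.float64(24.6)), (-110, np.float64(24.7)), (-100, np.float64(22.8)), (-90, np.float64(22.7)), (-80, np.float64(19.8)), (-70, np.float64(19.5)), (-60, np.float64(19.9)), (-50, np.float64(21.0)), (-40, np.float64(21.4)), (-30, np.float64(20.3)), (170, np.float64(20.9))]
t red 0 
brass profile []
```

```bash
python3 -m jog '[[-0.9,-0.016,0.007,0,-0.14],[-0.9,-0.0309,0.0161,0,-0.28],[-0.9,-0.0444,0.0272,0,-0.42],[-0.9,-0.0563,0.0401,0,-0.56],[-0.9,-0.0662,0.0545,0,-0.7],[-0.9,-0.074,0.0701,0,-0.84],[-0.9,-0.0795,0.0867,0,-0.98],[-0.9,-0.0795,0.0867,0,-0.98]]' 120; python3 st.py
python3 - <<'E'
from h import *
s=env.snapshot('wrist');np.save('w12.npy',s,allow_pickle=True);t=env.snapshot('top');u=env.snapshot('side')
for n,im in(('w',s),('t',t),('s',u)):
    hsv=cv2.cvtColor(im['img'],cv2.COLOR_RGB2HSV).astype(int);H,S,V=hsv[...,0],hsv[...,1],hsv[...,2]
    p=proj(im,[[559,298,94]])[0];yy,xx=np.mgrid[:384,:512]
    near=np.hypot(xx-p[0],yy-p[1])<(90 if n=='w' else 14)
    for nm,m in(('red',((H<8)|(H>172))&(S>140)&(V>50)),('brass',(H>10)&(H<25)&(S>150)&(V>70)),('green',(H>40)&(H<90)&(S>80)&(V>30))):
        ys,xs=np.nonzero(m&near);print(n,p.round(),nm,len(xs),(xs.mean().round(1),ys.mean().round(1)) if len(xs) else '')
    if n!='w': print(proj(im,[[559+12*np.cos(a),298+12*np.sin(a),94] for a in np.radians([-77,-70,-65])]).round(1).tolist())
E
```

```text
clock: 20.95
eef_pos: [437.6, 267.5, 79.2]
tcp_rot: [0.992, 0.127, -0.001, 0.0]
wrist_force: [-0.4, -3.9, -2.2]
finger_gap: 16.9
wrist 0
top 0
wrench 14.6 [437.8 266.6  79.1] F [-2.1 -1.3 -0.8] T [-0.23  0.31 -0.11] t 21.05
w [257. -12.] red 0 
w [257. -12.] brass 4433 (np.float64(255.2), np.float64(23.4))
w [257. -12.] green 5 (np.float64(300.0), np.float64(29.0))
t [178. 187.] red 0 
t [178. 187.] brass 229 (np.float64(177.4), np.float64(185.2))
t [178. 187.] green 3 (np.float64(191.7), np.float64(185.7))
[[182.7, 185.6], [182.5, 185.0], [182.4, 184.7]]
s [302. 164.] red 0 
s [302. 164.] brass 82 (np.float64(301.9), np.float64(169.1))
s [302. 164.] green 0 
[[300.3, 165.6], [300.7, 165.7], [301.0, 165.7]]
```

```bash
cat > red.py <<'E'
from h import *
def go():
  for n in('top','side'):
    acc=[env.snapshot(n) for _ in range(4)];im=acc[0]
    I=np.mean([a['img'].astype(float) for a in acc],0)
    p=proj(im,[[559.2,298,90]])[0];x0,y0=int(p[0])-12,int(p[1])-12
    Q=I[y0:y0+26,x0:x0+26];ratio=Q[...,1]/(Q[...,0]+8)
    m=(Q[...,0]>60);ratio[~m]=9
    thr=.45;ys,xs=np.nonzero(ratio<thr)
    print(n,'min ratio',ratio.min().round(2),'n',len(xs),'centroid',((xs.mean()+x0).round(1),(ys.mean()+y0).round(1)) if len(xs) else '')
    if len(xs):
        w=(thr-ratio)[ys,xs];print('  weighted',np.round([np.average(xs,weights=w)+x0,np.average(ys,weights=w)+y0],2))
    for a in(-85,-81,-77,-73,-69,-65):
        d=np.array([np.cos(np.radians(a)),np.sin(np.radians(a))])
        print('   pred',a,'top r12',proj(im,[[559.2+12*d[0],298+12*d[1],94]])[0].round(1),'side r20 z89',proj(im,[[559.2+20*d[0],298+20*d[1],90]])[0].round(1))
go()
E
python3 red.py
```

```text
top min ratio 0.5 n 0 centroid 
   pred -85 top r12 [182.8 186.1] side r20 z89 [186. 186.]
   pred -81 top r12 [182.7 185.8] side r20 z89 [185.9 185.5]
   pred -77 top r12 [182.7 185.5] side r20 z89 [185.8 185. ]
   pred -73 top r12 [182.6 185.2] side r20 z89 [185.7 184.5]
   pred -69 top r12 [182.5 184.9] side r20 z89 [185.5 184. ]
   pred -65 top r12 [182.4 184.6] side r20 z89 [185.4 183.5]
side min ratio 0.57 n 0 centroid 
   pred -85 top r12 [299.9 165.5] side r20 z89 [298.7 167.5]
   pred -81 top r12 [300.1 165.6] side r20 z89 [299.1 167.6]
   pred -77 top r12 [300.3 165.6] side r20 z89 [299.5 167.7]
   pred -73 top r12 [300.6 165.7] side r20 z89 [299.8 167.7]
   pred -69 top r12 [300.8 165.7] side r20 z89 [300.2 167.8]
   pred -65 top r12 [301.  165.7] side r20 z89 [300.6 167.9]
```

```bash
python3 -m jog '[[-0.9,-0.0015,0.007,0,-0.057],[-0.9,-0.0028,0.0139,0,-0.114],[-0.9,-0.0028,0.0139,0,-0.114],[-0.9,-0.0028,0.0139,0,-0.114]]' 120; python3 st.py
python3 - <<'E'
from h import *
# hex orientation relative to jaw from near faces: brass/steel boundary profile in the wrist picture
s=env.snapshot('wrist');hsv=cv2.cvtColor(s['img'],cv2.COLOR_RGB2HSV).astype(int);H,S,V=hsv[...,0],hsv[...,1],hsv[...,2]
m=(H>10)&(H<25)&(S>150)&(V>60)
m=cv2.morphologyEx(m.astype(np.uint8),cv2.MORPH_OPEN,np.ones((3,3)))
for c in range(176,340,6):
    y=np.nonzero(m[:,c])[0];print(c,(y.min(),y.max()) if len(y) else '-',end=' ')
print()
c=np.array([559.2,298])
for st in(-84,-80,-77,-74,-70):
    a=np.radians(st+30-60*np.arange(6));print(st,proj(s,[[c[0]+23.09*np.cos(x),c[1]+23.09*np.sin(x),94] for x in a if np.cos(x)<-.3]).round().tolist())
E
```

```text
clock: 22.0
eef_pos: [435.1, 280.6, 79.1]
tcp_rot: [0.998, 0.07, -0.001, 0.0]
wrist_force: [-3.3, -2.2, -0.2]
finger_gap: 16.8
wrist 0
top 0
wrench 7.9 [435.1 280.6  79.2] F [-3.4 -1.2 -1.2] T [-0.28  0.62  0.07] t 22.1
176 - 182 - 188 - 194 - 200 - 206 (np.int64(0), np.int64(9)) 212 (np.int64(0), np.int64(32)) 218 (np.int64(0), np.int64(41)) 224 (np.int64(0), np.int64(43)) 230 (np.int64(0), np.int64(46)) 236 (np.int64(0), np.int64(52)) 242 (np.int64(0), np.int64(55)) 248 (np.int64(0), np.int64(58)) 254 (np.int64(2), np.int64(58)) 260 (np.int64(1), np.int64(59)) 266 (np.int64(0), np.int64(56)) 272 (np.int64(0), np.int64(53)) 278 (np.int64(0), np.int64(47)) 284 (np.int64(0), np.int64(40)) 290 (np.int64(0), np.int64(35)) 296 (np.int64(0), np.int64(29)) 302 (np.int64(0), np.int64(20)) 308 - 314 - 320 - 326 - 332 - 338 - 
-84 [[304.0, 22.0], [254.0, 51.0], [206.0, 18.0]]
-80 [[306.0, 18.0], [258.0, 51.0], [208.0, 22.0]]
-77 [[261.0, 51.0], [210.0, 25.0]]
-74 [[263.0, 50.0], [212.0, 27.0]]
-70 [[267.0, 50.0], [214.0, 31.0]]
```

```bash
cat > hexfit.py <<'E'
from h import *
from scipy.optimize import least_squares
s=env.snapshot('wrist');hsv=cv2.cvtColor(s['img'],cv2.COLOR_RGB2HSV).astype(int);H,S,V=hsv[...,0],hsv[...,1],hsv[...,2]
m=cv2.morphologyEx(((H>10)&(H<25)&(S>150)&(V>60)).astype(np.uint8),cv2.MORPH_OPEN,np.ones((3,3)))
L=np.array([(c,np.nonzero(m[:,c])[0].max()+.5) for c in range(222,249)]);R=np.array([(c,np.nonzero(m[:,c])[0].max()+.5) for c in range(268,299)])
for z in(84,87,90,94):
    out=[]
    for P in(L,R):
        W=np.array([ray(s,p,z)[:2] for p in P]);mu=W.mean(0);w,v=np.linalg.eigh(np.cov(W.T));n=v[:,0];n=n*np.sign(n@(mu-[559.2,298]))
        out.append((np.degrees(np.arctan2(n[1],n[0])).round(1),(n@(mu-[559.2,298])).round(1)))
    print(z,'left/right face normals (deg, dist)',out)
E
python3 hexfit.py
```

```text
84 left/right face normals (deg, dist) [(np.float64(156.8), np.float64(23.3)), (np.float64(-129.8), np.float64(21.5))]
87 left/right face normals (deg, dist) [(np.float64(156.8), np.float64(23.6)), (np.float64(-129.8), np.float64(21.8))]
90 left/right face normals (deg, dist) [(np.float64(156.8), np.float64(23.9)), (np.float64(-129.8), np.float64(22.0))]
94 left/right face normals (deg, dist) [(np.float64(156.8), np.float64(24.3)), (np.float64(-129.8), np.float64(22.3))]
```

```bash
python3 -m jog '[[-0.9,0.0005,-0.003,0,0.023],[-0.9,0.001,-0.006,0,0.045],[-0.9,0.0016,-0.0085,0,0.068],[-0.9,0.0019,-0.01,0,0.08],[-0.9,0.0019,-0.01,0,0.08]]'; python3 st.py; python3 hexfit.py
```

```text
clock: 22.7
eef_pos: [439.1, 271.1, 79.6]
tcp_rot: [0.994, 0.109, 0.001, -0.0]
wrist_force: [0.1, 0.3, -1.9]
finger_gap: 16.5
wrist 0
top 0
wrench 12.5 [438.5 271.2  79.6] F [ 0.9  0.1 -2.5] T [-0.02  0.11 -0.01] t 22.8
84 left/right face normals (deg, dist) [(np.float64(159.5), np.float64(22.8)), (np.float64(-128.6), np.float64(21.7))]
87 left/right face normals (deg, dist) [(np.float64(159.5), np.float64(23.1)), (np.float64(-128.6), np.float64(22.0))]
90 left/right face normals (deg, dist) [(np.float64(159.5), np.float64(23.3)), (np.float64(-128.6), np.float64(22.2))]
94 left/right face normals (deg, dist) [(np.float64(159.5), np.float64(23.7)), (np.float64(-128.6), np.float64(22.5))]
```

Forces are gone, so the jaw is centred in its play. Sliding it off.

```bash
python3 -m jog '[[-0.9,-0.0049,-0.0011,0,0],[-0.9,-0.0098,-0.0022,0,0],[-0.9,-0.0147,-0.0033,0,0],[-0.9,-0.0195,-0.0043,0,0],[-0.9,-0.0293,-0.0065,0,0],[-0.9,-0.039,-0.0087,0,0],[-0.9,-0.0488,-0.0108,0,0],[-0.9,-0.0586,-0.013,0,0],[-0.9,-0.0586,-0.013,0,0]]'
python3 -m jog '[[-0.9,0,0,0.04,0],[-0.9,0,0,0.08,0],[-0.9,0,0,0.12,0],[-0.9,0,0,0.14,0],[-0.9,0,0,0.14,0],[-0.9,0,0,0.14,0]]'
python3 - <<'E'
from h import *
s=env.snapshot('wrist');np.save('w13.npy',s,allow_pickle=True);o=env.get_obs();print(o['eef_pos'])
print(proj(s,[[559.2,298,94],[536,265,42]]))
from st import stripe;print(stripe(s))
E
```

```text
clock: 23.75
eef_pos: [376.3, 257.3, 79.2]
tcp_rot: [0.994, 0.109, -0.002, 0.0]
wrist_force: [-0.6, -0.5, -1.8]
finger_gap: 16.6
clock: 24.35
eef_pos: [378.7, 257.8, 219.0]
tcp_rot: [0.994, 0.109, 0.0, -0.0]
wrist_force: [-0.7, -0.0, -2.2]
finger_gap: 16.5
[378.05877883 257.58199537 218.21792947]
[[255.75058972 -30.17872442]
 [282.21969163  26.58219059]]
0
```

```bash
python3 -m jog '[[-0.9,0.01,-0.04,0,0],[-0.9,0.03,-0.075,0,0],[-0.9,0.07,-0.075,0,0],[-0.9,0.11,-0.075,0,0],[-0.9,0.15,-0.075,0,0],[-0.9,0.166,-0.075,0,0],[-0.9,0.166,-0.075,0,0],[-0.9,0.166,-0.075,0,0]]'
python3 - <<'E'
from h import *
from st import stripe
s=env.snapshot('wrist');np.save('w13.npy',s,allow_pickle=True);o=env.get_obs();print(o['eef_pos'])
p=proj(s,[[559.2,298,94],[559.2,298,107]]);print(p)
print('stripe',stripe(s))
hsv=cv2.cvtColor(s['img'],cv2.COLOR_RGB2HSV).astype(int);H,S,V=hsv[...,0],hsv[...,1],hsv[...,2]
yy,xx=np.mgrid[:384,:512];near=np.hypot(xx-p[0,0],yy-p[0,1])<45
for nm,m,z in(('red',((H<8)|(H>172))&(S>140)&(V>50),94),('green',(H>40)&(H<90)&(S>80)&(V>25),42),('yel',(H>21)&(H<32)&(S>150)&(V>90),42)):
    ys,xs=np.nonzero(m&near);print(nm,len(xs))
    if len(xs)>4:
        P=np.array([ray(s,q,z)[:2] for q in zip(xs,ys)])-[559.2,298];print(np.c_[xs,ys].mean(0).round(1),P.mean(0).round(1),np.degrees(np.arctan2(P[:,1].mean(),P[:,0].mean())).round(1))
for a in(-90,-83,-77,-70,-60): print(a,proj(s,[[559.2+r*np.cos(np.radians(a)),298+r*np.sin(np.radians(a)),94] for r in(6,18)]).round(1).tolist())
E
```

```text
clock: 25.2
eef_pos: [542.9, 182.6, 216.8]
tcp_rot: [0.994, 0.109, -0.003, 0.0]
wrist_force: [-0.4, 0.0, -2.3]
finger_gap: 16.7
[542.45633649 182.81451588 217.29613651]
[[143.71371028 145.11750739]
 [138.27608257 147.38045081]]
stripe (29, 'dir', np.float64(-76.6), 'pos', np.float64(-77.4), 'rad', np.float64(8.0), np.float64(17.0))
red 58
[160.2 144.1] [  4.4 -15.6] -74.4
green 45
[184.  138.2] [  5.1 -25.7] -78.7
yel 157
[148.3 127.5] [ 8.1 15.9] 62.9
-90 [[149.9, 146.4], [162.1, 149.0]]
-83 [[149.9, 145.7], [162.2, 146.8]]
-77 [[149.8, 145.0], [162.1, 144.9]]
-70 [[149.7, 144.3], [161.7, 142.6]]
-60 [[149.3, 143.2], [160.7, 139.4]]
```

The stripe measures −77°, and the green mark is at −77 to −79°, so the quarter turn is done. Now laying the wrench back at its original free spot.

```bash
python3 -m jog '[[-0.9,-0.006,-0.04,0,-0.06],[-0.9,-0.013,-0.085,0,-0.12],[-0.9,-0.02,-0.13,0,-0.18],[-0.9,-0.028,-0.175,0,-0.24],[-0.9,-0.036,-0.22,0,-0.3],[-0.9,-0.043,-0.265,0,-0.36],[-0.9,-0.05,-0.31,0,-0.42],[-0.9,-0.057,-0.35,0,-0.48],[-0.9,-0.061,-0.375,0,-0.532],[-0.9,-0.061,-0.375,0,-0.532]]'
python3 -m jog '[[-0.9,0,0,-0.04,0],[-0.9,0,0,-0.08,0],[-0.9,0,0,-0.12,0],[-0.9,0,0,-0.16,0],[-0.9,0,0,-0.19,0],[-0.9,0,0,-0.205,0],[-0.9,0,0,-0.211,0],[-0.9,0,0,-0.214,0],[-0.9,0,0,-0.216,0],[-0.9,0,0,-0.216,0]]'
```

```text
clock: 26.25
eef_pos: [482.6, -194.4, 219.2]
tcp_rot: [0.987, -0.159, -0.0, 0.0]
wrist_force: [-0.0, 0.1, -1.5]
finger_gap: 16.9
clock: 27.25
eef_pos: [484.4, -192.1, 4.2]
tcp_rot: [0.988, -0.156, 0.001, 0.0]
wrist_force: [0.2, 0.6, -1.6]
finger_gap: 16.5
```

```bash
python3 -m jog '[[-0.9,0,0,-0.001,0],[-0.9,0,0,-0.001,0],[-0.5,0,0,-0.001,0],[0,0,0,-0.001,0],[0.5,0,0,-0.001,0],[1,0,0,-0.001,0],[1,0,0,-0.001,0]]' 20
python3 -m jog '[[1,0,0,0.02,0],[1,0,0,0.05,0],[1,0,0,0.09,0],[1,0,0,0.13,0],[1,0,0,0.17,0],[1,0,0,0.21,0],[1,0,0,0.226,0],[1,0,0,0.226,0]]'
python3 - <<'E'
from h import *
s=env.snapshot('wrist')
m=(s['img'][...,2]>120)&(s['img'][...,0]<60);print('blue px',m.sum())
ys,xs=np.nonzero(m);
for d in env.regions_of('wrench_jaw',s)[:1]+env.regions_of('wrench_grip',s)[:1]:
    y,x=np.nonzero(d['pixels']);print(d['conf'],ray(s,d['position'],6).round(),x.min(),x.max(),y.min(),y.max())
for n in('top','side'):
    t=env.snapshot(n)
    for k,z in dict(wrench_grip=8,lead_pig_center=46,vial_shield_b_center=51,vial_shield_a_center=45).items(): print(n,k,[(round(d['conf'],2),ray(t,d['position'],z).round()[:2].tolist()) for d in env.spot_in(k,t)[:2]])
print(env.get_obs()['wrist_force'],env.get_obs()['finger_gap'])
E
```

```text
clock: 27.95
eef_pos: [484.0, -192.1, 2.4]
tcp_rot: [0.988, -0.156, 0.0, 0.0]
wrist_force: [-0.6, 0.1, 0.1]
finger_gap: 77.7
clock: 28.75
eef_pos: [485.4, -192.9, 231.2]
tcp_rot: [0.988, -0.156, 0.003, 0.001]
wrist_force: [0.4, -0.5, 0.1]
finger_gap: 85.5
blue px 291
0.89 [ 562. -220.    6.] 228 282 45 203
top wrench_grip [(0.74, [555.0, -208.0])]
top lead_pig_center [(0.68, [517.0, 481.0]), (0.25, [559.0, 310.0])]
top vial_shield_b_center [(0.69, [687.0, 307.0]), (0.63, [554.0, -194.0])]
top vial_shield_a_center [(0.84, [658.0, 430.0])]
side wrench_grip [(0.64, [554.0, -217.0]), (0.37, [606.0, 481.0])]
side lead_pig_center [(0.64, [520.0, 464.0])]
side vial_shield_b_center [(0.77, [681.0, 313.0]), (0.58, [643.0, 434.0])]
side vial_shield_a_center [(0.62, [640.0, 421.0])]
[-0.71852131  0.14206385  0.45889207] 85.35965698437785
```

```bash
python3 -c "
from cell import env
print(env.job_done(),env.get_obs()['clock'])"
```

```text
the job is handed in; nothing more can be done
the job is handed in; nothing more can be done
```

The nut is finger-tight plus a quarter turn, the wrench is off and lying flat on the worktop, and the job is handed in. The last clock reading before hand-in was about 29 s of the 72 s allowed.

- **Finger-tight:** I turned the nut clockwise with the fingers until it went stiff. The wrist torque jumped from about 0 to 0.27–0.30 N m, still under the 0.4 N m that moves the ferrule. After letting go, the stripe measured 12–14° against the yellow mark at 12–14°.
- **Quarter turn:** I slid the wrench on, tightened, backed off within its play and slid it off without any noticeable force. With the wrench off, the stripe measured −77°. The target from the block's angle is −76.7°, and the partly hidden green mark read −78.7°.
- **Wrench and pots:** the wrench lies at about its original spot, some 490 mm from the manifold block. The three pots show within detection error (about 10 mm) of where they started, and the gripper is open and clear.

**Limits of the checks:**
- While the wrench was on the nut, no camera could make out the stripe. The angle then came from the nut's faces, whose two readings (−83° and −70°) disagreed but averaged −76.5°; only the later stripe reading confirmed it.
- I had used all 12 pictures before the tightening, so every check after that was numeric.

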